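Fit a hose elbow to the dust manifold and shut its gate

ROBOT

A 7-joint arm with a two-finger parallel gripper is mounted at the origin on the work surface. World frame = base frame: x ahead of the robot, y to its left, z up, the work surface at z = 0. Lengths are in mm, angles in rad, forces in N, time in s.
With the tool pointing down it reaches from about 350 to 900 mm from the base axis. Payload 7.2 kg.
Tool frame: the origin (TCP) lies at the very end of the fingers, on their centre line; the grasp point (between the pads) lies 19 mm behind it; z points along the fingers, y is the direction in which the jaws open and shut (so a half turn about z gives the same grasp; the last joint's range is limited). The gripper opens to 88 mm and grips with 3 to 60 N. Pads are 20 mm wide; open, the fingers measure 115 mm over their backs; the gripper's body (75 mm by 178 mm) begins 61 mm behind the grasp point.
Start: joints at [-1.358, 0.411, -0.013, 1.596, 0.006, 1.134, -0.082], TCP at [173.212, 600.522, 222.653] pointing down, gripper open.
Joint ranges: [-2.95, 2.95], [-0.29, 1.99], [-1.47, 1.44], [0.14, 2.54], [-1.03, 4.17], [0.13, 1.85], [-2.86, 2.86]. Speed limits (rad/s): [2.39, 2.39, 3.01, 3.01, 3.14, 3.14, 3.14].

INTERFACE

Orientations are given as a unit quaternion [w, x, y, z].
In Python, from cell import robot, viewer gives the robot as it stands. The module is installed in compiled form; this text tells all that it offers.
- The arm moves only by the shell command python3 -m pendant 'ROWS' [FORCE]. ROWS is a JSON object of lists of equal length, an entry for each row: "slide": the shift along the world's x, y, z in cm, a list of three; "twist": the turn, a rotation vector about the world's x, y, z in rad, a list of three; "gripper": the finger opening in cm, from 0 to 8.78. In form: {"slide": [[tx, ty, tz], ...], "twist": [[rx, ry, rz], ...], "gripper": [gripper, ...]}. A call has 1 to 20 rows; each row is the pose to reach, as a shift and turn from the pose commanded when the call began; what a row does not reach only later rows make up. A row lasts 1/12 s, in which the tool goes at most 41.7 mm and 7.16 degrees, less where a joint would pass 70% of its speed; a pose out of reach is approached as far as the arm can. A call with a gripper value outside its range is refused whole. The fingers move at their own pace and stop on an object; FORCE is the grip in N (left out, the last holds). Time passes only in rows, so rows that repeat a pose let the fingers close. It gives the time, the measured TCP pose, the force and the opening at its end, in the units of the state.
- robot.state(): the state, without advancing time (a new reading comes with each control period).
- viewer.snapshot(name): name is "scene" or "top"; returns the picture (400x640x3 uint8, red, green, blue); there is no depth.
- viewer.camera_model(name): a dict with "intrinsics" (3x3 intrinsics, pixels), "k1" (the pictures are not rectified: a ray, as slopes to the right and down, at radius r is drawn at 1 + k1 r^2 times it, then the intrinsics apply), "pose" (4x4, takes a point from camera to world coordinates). Camera axes: x right, y down, z forward; pixel columns grow to the right and rows downward; lengths in mm; the calibration is good to about 2 mm. A picture is of the moment at which its call begins. camera_model takes no time and is no camera call.
- robot.finish_job(): hands the job in, once; it reports no verdict.
Trained networks look in the newest picture that a camera, given by its name, has taken for a name from the list of things; names that differ only in an ending like _2 or _b are one class to them, and where a whole thing is asked for, a point or a joint stands for the part that bears it (a point fixed in the world has none). Each returns a list of dicts, best first, with "score" (0 to 1); they miss things now and then, are a little off and sometimes report something else, mostly with a low value. They report only what shows in the picture. A call takes as long as a camera call. They do not tell look-alikes from the thing itself.
- viewer.search_frame(camera, name): "position" ([column, row] as shares, 0 to 1, of the picture: columns of its width, rows of its height, amid what is visible of it).
The state is a dict: "time_s": time; "joints": joint angles; "dq": joint speeds; "joint_efforts": joint torques, N m; "tool_pos": TCP position; "eef_rot": TCP orientation; "wrist_force": force on the tool from outside, world axes, zero at the start; "moment": the same for the moment, N m; "finger_gap": finger opening in mm.
Only numpy, scipy, OpenCV 4.12 (cv2) and the standard library are available. Lean on these libraries where they do the work, as an engineer would, in place of code of your own. Each camera call takes 0.05 s, during which the arm holds its last target. There are 200 camera calls.

TASK

Take the orange hose elbow, lower it into the round threaded port of the clamped dust manifold with its outlet over the white mark, and screw it in clockwise until it gets stiff and the outlet points along the yellow mark; stop there, do not overtighten it past the mark. Then pull the red-handled gate plate out of its wooden rack and slide it edgewise into the manifold's slot until it is fully home. Let go of everything and leave the ear defenders, tape measure and screw pot where they are.

Things in the scene. Friction and masses are not known exactly. Their poses are not given: they have to be found in the camera images.
- elbow: Loose orange hose elbow, 83 mm tall, 0.14 kg, standing on its spigot. Origin: centre of the spigot's underside; z up, x along the level outlet. Black spigot 34 mm across, 33 mm long, foot chamfered 3.5 mm; two 6 mm thick steel pins stick out of it along +x and -x to 23 mm from the axis, 8 mm above the underside. Flange 52 mm across, 33 to 39 mm above the origin.
- elbow_grip (a point): Where to grip the elbow from above: on its axis, 63 mm above its origin, axes as the elbow's. Its square body, 36 x 36 mm, reaches from 39 to 83 mm above the origin; grip it across y (the outlet leaves on +x).
- elbow_outlet (a point): Centre of the open end of the elbow's outlet (23 mm across): 60 mm along x and 61 mm up from the elbow's origin; axes as the elbow's.
- manifold: Fixed dust manifold clamped to the bench: blue flat duct about 84 x 210 mm, 45 mm high, on a 100 x 290 mm plate with red clamps at both ends. Origin: centre of its underside; y runs along the duct. The round port stands at y = +70 mm, the gate housing at y = -70 mm.
- port (a point): Rim centre of the upright round dark steel port (female thread, two starts): 60 mm across, rim 84 mm above the bench, bore 37 mm; axes as the manifold's. With the outlet over the white mark (within 8 degrees) the pins pass two slots in the rim and the elbow drops until its underside is about 25 mm below the rim, pins resting on the thread.
- white_mark (a point): White start mark, 7 x 9 mm, on the port's rim, 27 mm from its axis, 70 degrees counterclockwise (seen from above) of the yellow mark; one pin slot lies under it, the other opposite. Axes as the manifold's.
- yellow_mark (a point): Yellow finish mark on the port's rim, 27 mm from its axis towards the manifold's +y (also a stripe on the base plate). From white to yellow the elbow turns 70 degrees clockwise and sinks 6 mm (1 mm play up and down): 45 degrees freely, then 25 stiffly (0.16 rising to 0.22 N m), and stays where left. It can be forced 20 degrees past yellow: overtightened.
- gate: Loose gate plate standing upright in the rack, 0.12 kg: steel blade 60 mm wide (x), 5 mm thick (y), 75 mm high, then a red collar 64 x 24 mm, 3 mm thick (75 to 78 mm above the origin), then a red grip 46 mm (x) by 12 mm (y), from 78 to 113 mm. Origin: middle of the blade's lower edge; z up. Either way round will do.
- gate_grip (a point): Where to grip the gate plate from above, across y: in its red grip, 101 mm above the plate's origin; axes as the plate's.
- gate_slot (a point): Middle of the mouth of the manifold's upright slot, on top of the aluminium housing (84 x 40 mm), 82 mm above the bench; axes as the manifold's. Slot 64 mm along x, 8 mm along y, 77 mm deep, its top 4 mm flared to 16 mm; the blade goes in from above until the red collar sits on the housing (gate origin 75 mm below the mouth).
- gate_rack: Fixed wooden rack block 96 x 50 x 40 mm; origin: centre of its underside; slot along its x, 7 mm wide, 30 mm deep, in which the gate plate is parked with its lower edge 10 mm above the bench.
- ear_defenders: Bystander: yellow and black ear defenders lying on the bench, about 120 x 150 x 72 mm; origin between the cups, underside.
- tape_measure: Bystander: yellow tape measure 70 x 40 x 66 mm; origin: centre of underside.
- screw_pot: Bystander: grey metal pot 72 mm in diameter, 60 mm high; origin: centre of underside.
Mind the look-alikes: they are no part of the job. There is more than one size of the elbow; the one meant has the size given above. Of the things that look like the gate, the larger one is meant.

How it is judged:
By the outcome, as a careful person would: the job done as asked, in the order asked, and still so for the second after the job is handed in, with the robot touching nothing.
It also fails if it takes over 72 s, if anything falls off the work surface, if the arm or the gripper's body presses on something with over 40 N, if the wrist force passes 120 N, or if a joint passes its speed limit or range.

## Working session

There is one attempt and no reset: what is moved stays moved. The work goes in short steps, Python scripts to look and compute and a shell command to move; the robot and the scene stay as the last step left them, time stands still between calls to the robot, and variables do not carry over. Pictures are saved under pics/ and viewed, about 8 in all and at most 12, crops included, and the job is handed in when it is done.

```bash
mkdir -p pics; cat > h.py <<'E'
import numpy as np, cv2
from cell import robot, viewer
def ray(cam,u,v):
    m=viewer.camera_model(cam);K=np.array(m["intrinsics"]);k=m["k1"];T=np.array(m["pose"])
    d=np.array([(u-K[0,2])/K[0,0],(v-K[1,2])/K[1,1]]);s=d.copy()
    for _ in range(20): s=d/(1+k*(s@s))
    return T[:3,3],T[:3,:3]@np.array([s[0],s[1],1])
def at(cam,u,v,z):
    o,d=ray(cam,u,v);return (o+d*(z-o[2])/d[2])[:2]
def proj(cam,P):
    m=viewer.camera_model(cam);K=np.array(m["intrinsics"]);k=m["k1"];T=np.array(m["pose"])
    c=T[:3,:3].T@(np.array(P,float)-T[:3,3]);s=c[:2]/c[2];s=s*(1+k*(s@s))
    return K[0,0]*s[0]+K[0,2],K[1,1]*s[1]+K[1,2]
def save(cam,name,crop=None,f=1):
    im=viewer.snapshot(cam)[:,:,::-1]
    if crop: a,b,c,d=crop;im=im[b:d,a:c]
    cv2.imwrite("pics/"+name,cv2.resize(im,None,fx=f,fy=f,interpolation=cv2.INTER_CUBIC))
E
python3 - <<'E'
from h import *
a=viewer.snapshot("scene");b=viewer.snapshot("top")
cv2.imwrite("pics/a.png",a[:,:,::-1]);cv2.imwrite("pics/b.png",b[:,:,::-1])
for c in("scene","top"):
    m=viewer.camera_model(c);print(c,np.round(m["pose"],2).tolist(),np.round(m["intrinsics"],0).tolist(),m["k1"])
hs={"elbow":40,"elbow_outlet":61,"port":84,"white_mark":84,"yellow_mark":84,"gate":60,"gate_grip":111,"gate_slot":82,"gate_rack":40,"manifold":45,"ear_defenders":40,"tape_measure":60,"screw_pot":60}
for n,z in hs.items():
  for c in("scene","top"):
    for r in viewer.search_frame(c,n)[:4]:
        u,v=r["position"];u*=640;v*=400
        print(n,c,round(r["score"],2),round(u),round(v),np.round(at(c,u,v,z)))
print(robot.state())
E
```

```text
scene [[-0.33, 0.67, -0.66, 1231.86], [0.95, 0.22, -0.24, 261.64], [-0.02, -0.71, -0.71, 785.52], [0.0, 0.0, 0.0, 1.0]] [[384.0, 0.0, 320.0], [0.0, 384.0, 194.0], [0.0, 0.0, 1.0]] -0.06912074793923449
top [[0.02, -0.98, 0.17, 386.87], [-1.0, -0.02, 0.01, 2.03], [-0.01, -0.17, -0.98, 1138.11], [0.0, 0.0, 0.0, 1.0]] [[379.0, 0.0, 312.0], [0.0, 379.0, 196.0], [0.0, 0.0, 1.0]] -0.08870029225109817
elbow scene 0.9 441 192 [419. 319.]
elbow scene 0.5 472 207 [451. 406.]
elbow top 0.62 176 238 [447. 415.]
elbow top 0.56 207 246 [427. 321.]
elbow top 0.55 205 185 [608. 341.]
elbow_outlet scene 0.64 434 236 [602. 319.]
elbow_outlet scene 0.57 440 191 [439. 315.]
elbow_outlet scene 0.55 473 208 [477. 404.]
elbow_outlet top 0.57 211 185 [602. 316.]
elbow_outlet top 0.56 209 244 [430. 310.]
port scene 0.55 334 199 [576.  59.]
port scene 0.3 243 165 [ 527. -226.]
port top 0.8 305 216 [515.  36.]
white_mark scene 0.67 332 195 [567.  51.]
white_mark top 0.87 308 219 [507.  28.]
yellow_mark scene 0.71 331 199 [579.  53.]
yellow_mark top 0.9 307 218 [508.  32.]
gate scene 0.8 237 147 [ 431. -300.]
ga
[... 933 characters left out ...]
]
{'time_s': 1.4, 'joints': array([-1.35822012,  0.41109928, -0.01266346,  1.59619791,  0.0056124 ,
        1.1343251 , -0.0822329 ]), 'dq': array([-0.00071196, -0.00042595, -0.0003189 ,  0.00156395, -0.00173153,
       -0.00077268,  0.00042827]), 'joint_efforts': array([ 3.40339000e-05, -5.87744164e+01,  6.40682392e-01, -2.91375357e+01,
       -5.37821429e-02,  1.05794601e-02,  4.09982431e-05]), 'tool_pos': array([173.22371161, 600.51188714, 222.65499026]), 'eef_rot': array([1.30524550e-05, 1.39953074e-01, 9.90158137e-01, 2.09698242e-06]), 'wrist_force': array([-0.06344422, -0.55486876, -0.09679418]), 'moment': array([-0.03491143,  0.00533524, -0.01026155]), 'finger_gap': 88.01499698002293}
```

View pics/a.png

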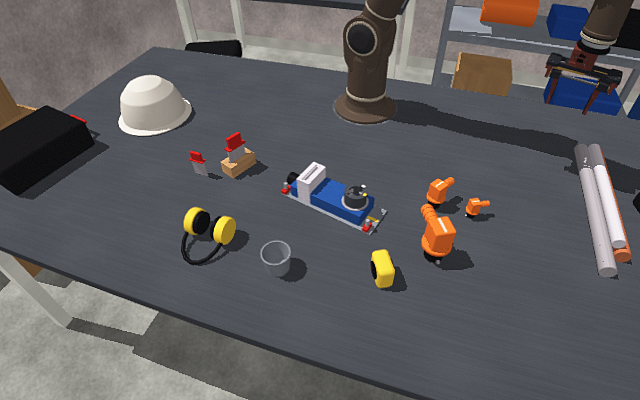

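View pics/b.png

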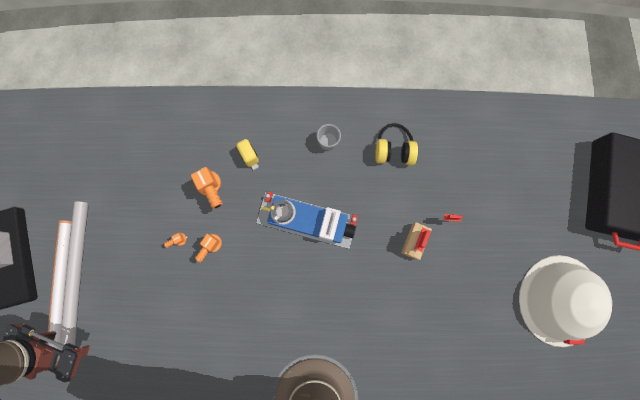

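```bash
python3 - <<'E'
from h import *
a=cv2.imread("pics/a.png");b=cv2.imread("pics/b.png")
f=lambda im,x,y,w,h,s:cv2.resize(im[y:y+h,x:x+w],(w*s,h*s),interpolation=cv2.INTER_CUBIC)
# TL top elbows, TR top manifold, BL scene elbows, BR scene manifold
o=np.vstack([np.hstack([f(b,160,165,66,100,6)[:600//2*2][:, :],]),])
m=np.zeros((600,800,3),np.uint8)
m[:300,:400]=f(b,160,210,80,60,5)
m[:300,400:]=f(b,255,185,100,75,4)
m[300:,:400]=f(a,410,165,100,75,4)
m[300:,400:]=f(a,325,175,80,60,5)
cv2.imwrite("pics/c.png",m)
m=np.zeros((600,800,3),np.uint8)
m[:300,:400]=f(b,395,205,80,60,5)
m[:300,400:]=f(a,185,125,80,60,5)
m[300:,:400]=f(b,160,160,80,60,5)
m[300:,400:]=f(a,270,155,80,60,5)
cv2.imwrite("pics/d.png",m)
E
```

```text
(no output)
```

View pics/c.png

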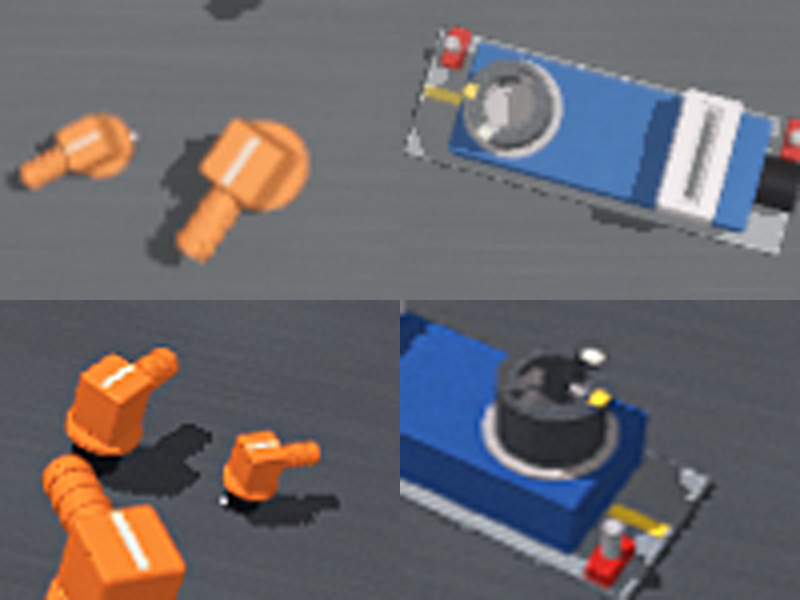

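View pics/d.png

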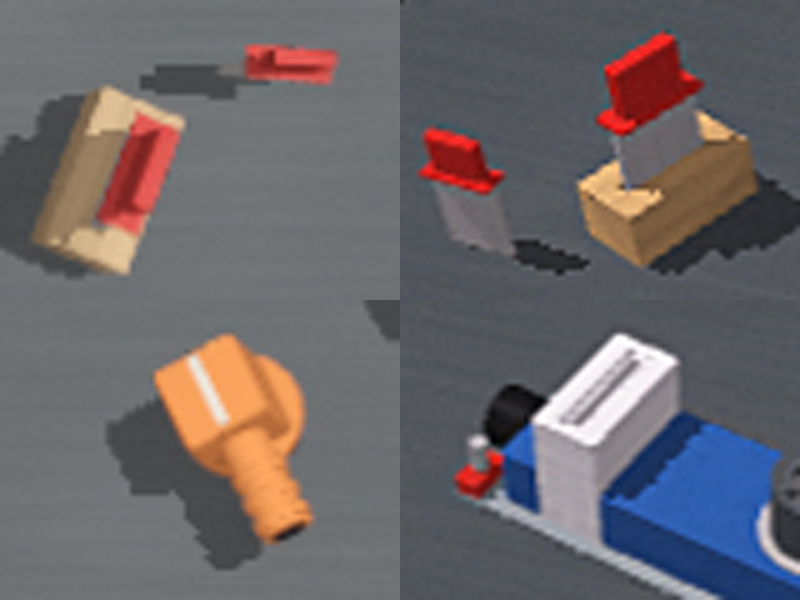

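```bash
cat > fit.py <<'E'
from h import *
from scipy.optimize import minimize, least_squares
def box(x0,x1,y0,y1,z0,z1): return np.array([[x,y,z] for x in(x0,x1) for y in(y0,y1) for z in(z0,z1)],float)
t=np.linspace(0,2*np.pi,25)
def cylz(r,z0,z1): return np.array([[r*np.cos(a),r*np.sin(a),z] for a in t for z in(z0,z1)])
def cylx(r,x0,x1,z): return np.array([[x,r*np.cos(a),z+r*np.sin(a)] for a in t for x in(x0,x1)])
ELB=[cylz(26,33,39),box(-18,18,-18,18,39,83),cylx(11.5,15,60,61)]
GAT=[box(-32,32,-12,12,75,78),box(-23,23,-6,6,78,113)]
def sil(cam,parts,p,z0,roi,S=8):
    x0,y0,w,h=roi;m=np.zeros((h*S,w*S),np.uint8);c,s=np.cos(p[2]),np.sin(p[2])
    R=np.array([[c,-s,0],[s,c,0],[0,0,1]])
    for P in parts:
        Q=P@R.T+[p[0],p[1],z0];q=np.array([proj(cam,X) for X in Q])
        q=((q-[x0,y0]+.5)*S)
        cv2.fillConvexPoly(m,cv2.convexHull(q.astype(np.float32)).astype(np.int32),1)
    return cv2.resize(m.astype(np.float32),(w,h),interpolation=cv2.INTER_AREA)
def fit(parts,p0,z0,views):  # views: (cam, mask roi float, roi)
    def cost(p): return sum(np.abs(sil(c,parts,p,z0,r)-m).sum() for c,m,r in views)
    best=None
    for dy in (-.3,0,.3):
        s0=np.array([[0,0,0],[15,0,0],[0,15,0],[0,0,.3]])+np.array(p0)+[0,0,dy]
        r=minimize(cost,p0,method="Nelder-Mead",options=dict(initial_simplex=s0,maxiter=150,xatol=.05,fatol=.05))
        if best is None or r.fun<best.fun: best=r
    print(best.x,np.degrees(best.x[2]),best.fun,[m.sum() for _,m,_ in views]);return best.x
def mask(im,roi,lo,hi,seed=None):
    x,y,w,h=roi;hsv=cv2.cvtColor(im[y:y+h,x:x+w],cv2.COLOR_BGR2HSV)
    m=cv2.inRange(hsv,lo,hi)
    if lo[0]<3: m|=cv2.inRange(hsv,(172,lo[1],lo[2]),(180,255,255))
    n,l,st,_=cv2.connectedComponentsWithStats(m)
    k=1+np.argmax(st[1:,4]); return (l==k).astype(np.float32)
E
python3 - <<'E'
from fit import *
a=cv2.imread("pics/a.png");b=cv2.imread("pics/b.png")
OR=((5,140,80),(16,255,255));RD=((0,150,80),(4,255,255))
V=[]
for c,im,r in(("top",b,(190,230,36,36)),("scene",a,(422,172,38,32))):V.append((c,mask(im,r,*OR),r))
for v in V: fit(ELB,[425,318,2.3],0,[v])
fit(ELB,[425,318,2.3],0,V)
V=[]
for c,im,r in(("top",b,(405,218,35,40)),("scene",a,(215,125,40,36))):V.append((c,mask(im,r,*RD),r))
for v in V: fit(GAT,[455,-285,-.3],10,[v])
fit(GAT,[455,-285,-.3],10,V)
obs=[("top",(0,-70,82),330.75,227),("top",(0,70,84),281.2,211.2),("scene",(0,70,84),355.4,192),("scene",(0,97,84),364.8,194.6),("scene",(-25.4,79.2,84),363.4,186),
("scene",(0,-70,82),310.4,171.8),("top",(0,97,84),255+71/4,185+91/4),("top",(-25.4,79.2,84),255+86/4,185+131/4)]
def res(p,l=obs):
    c,s=np.cos(p[2]),np.sin(p[2]);o=[]
    for cam,P,u,v in l:
        q=proj(cam,(p[0]+c*P[0]-s*P[1],p[1]+s*P[0]+c*P[1],P[2]));o+=[q[0]-u,q[1]-v]
    return np.array(o)
for l in(obs,[o for o in obs if o[0]=="top"],[o for o in obs if o[0]=="scene"]):
    r=least_squares(res,[510,30,-.2],args=(l,));p=r.x;print("man",p,np.degrees(p[2]));print(np.round(r.fun,1))
    for y in(70,-70):print(p[0]-np.sin(p[2])*y,p[1]+np.cos(p[2])*y)
E
```

```text
Traceback (most recent call last):
  File "fit.py", line 22, in fit
    r=minimize(cost,p0,method="Nelder-Mead",options=dict(initial_simplex=s0,maxiter=150,xatol=.05,fatol=.05))
  File "fit.py", line 18, in cost
    def cost(p): return sum(np.abs(sil(c,parts,p,z0,r)-m).sum() for c,m,r in views)
                        ~~~^^^^^^^^^^^^^^^^^^^^^^^^^^^^^^^^^^^^^^^^^^^^^^^^^^^^^^^^
  File "fit.py", line 18, in <genexpr>
    def cost(p): return sum(np.abs(sil(c,parts,p,z0,r)-m).sum() for c,m,r in views)
                                   ~~~^^^^^^^^^^^^^^^^
  File "fit.py", line 13, in sil
    Q=P@R.T+[p[0],p[1],z0];q=np.array([proj(cam,X) for X in Q])
                                       ~~~~^^^^^^^
  File "h.py", line 11, in proj
    m=viewer.camera_model(cam);K=np.array(m["intrinsics"]);k=m["k1"];T=np.array(m["pose"])
ValueError: time passes only in moves, steps and waits
```

```bash
python3 - <<'E'
s=open('h.py').read()
s=s.replace("viewer.camera_model(cam)","cm(cam)").replace("def ray","import functools\n@functools.cache\ndef cm(cam): return viewer.camera_model(cam)\ndef ray",1)
open('h.py','w').write(s)
E
cat > run1.py <<'E'
from fit import *
a=cv2.imread("pics/a.png");b=cv2.imread("pics/b.png")
OR=((5,140,80),(16,255,255));RD=((0,150,80),(4,255,255))
V=[]
for c,im,r in(("top",b,(190,230,36,36)),("scene",a,(422,172,38,32))):V.append((c,mask(im,r,*OR),r))
for v in V: fit(ELB,[425,318,2.3],0,[v])
fit(ELB,[425,318,2.3],0,V)
V=[]
for c,im,r in(("top",b,(405,218,35,40)),("scene",a,(215,125,40,36))):V.append((c,mask(im,r,*RD),r))
for v in V: fit(GAT,[455,-285,-.3],10,[v])
fit(GAT,[455,-285,-.3],10,V)
obs=[("top",(0,-70,82),330.75,227),("top",(0,70,84),281.2,211.2),("scene",(0,70,84),355.4,192),("scene",(0,97,84),364.8,194.6),("scene",(-25.4,79.2,84),363.4,186),
("scene",(0,-70,82),310.4,171.8),("top",(0,97,84),255+71/4,185+91/4),("top",(-25.4,79.2,84),255+86/4,185+131/4)]
def res(p,l=obs):
    c,s=np.cos(p[2]),np.sin(p[2]);o=[]
    for cam,P,u,v in l:
        q=proj(cam,(p[0]+c*P[0]-s*P[1],p[1]+s*P[0]+c*P[1],P[2]));o+=[q[0]-u,q[1]-v]
    return np.array(o)
for l in(obs,[o for o in obs if o[0]=="top"],[o for o in obs if o[0]=="scene"]):
    r=least_squares(res,[510,30,-.2],args=(l,));p=r.x;print("man",p,np.degrees(p[2]));print(np.round(r.fun,1))
    for y in(70,-70):print(p[0]-np.sin(p[2])*y,p[1]+np.cos(p[2])*y)
E
python3 run1.py
```

```text
[435.88273055 308.93939337   2.5754197 ] 147.56067940458655 72.375 [np.float32(338.0)]
[437.75243276 308.00707112   2.60119655] 149.03758414367076 43.78125 [np.float32(457.0)]
[436.67385362 308.19482499   2.59222236] 148.52340106980142 122.5 [np.float32(338.0), np.float32(457.0)]
[ 4.55717984e+02 -2.88857721e+02 -4.11642816e-01] -23.585396012885994 31.953125 [np.float32(190.0)]
[ 4.55757038e+02 -2.89808938e+02 -3.62600841e-01] -20.775497844201645 23.0625 [np.float32(236.0)]
[ 4.56071865e+02 -2.89293380e+02 -3.88299235e-01] -22.247907333470476 57.265625 [np.float32(190.0), np.float32(236.0)]
man [ 5.09922167e+02  3.53266899e+01 -2.81323466e-01] -16.11864727435428
[-1.2 -1.9  0.7 -0.9 -0.3 -2.  -0.7 -0.5 -0.3 -0.2  1.3 -1.1  0.1 -0.2
 -0.5  0.2]
529.356079996287 102.57490937035905
490.4882537583021 -31.921529554743387
man [ 5.07073546e+02  3.48048654e+01 -3.01243631e-01] -17.259988654523816
[-1.2 -0.4  1.  -0.3  0.5  0.1 -0.3  0.6]
527.8431107740608 101.65264166420565
486.3039818443336 -32.0429108712452
man [ 5.15055910e+02  3.62316740e+01 -2.49120102e-01] -14.273530455267297
[-0.  -1.1 -0.3  0.2 -0.2  0.4  0.5  0.6]
532.3145020233839 104.07075556632083
497.79731725028284 -31.60740758213725
```

```bash
cat > man.py <<'E'
from fit import *
def poly(cam,P,p,roi,S=8):
    c,s=np.cos(p[2]),np.sin(p[2]);R=np.array([[c,-s,0],[s,c,0],[0,0,1]])
    q=np.array([proj(cam,X) for X in P@R.T+[p[0],p[1],0]])
    m=np.zeros((roi[3]*S,roi[2]*S),np.uint8)
    cv2.fillConvexPoly(m,cv2.convexHull(((q-roi[:2]+.5)*S).astype(np.float32)).astype(np.int32),1);return m
def ren(cam,p,roi,zb,zd):
    A=lambda m:cv2.resize(m.astype(np.float32),(roi[2],roi[3]),interpolation=cv2.INTER_AREA)
    d=poly(cam,box(-42,42,-105,105,zb,zd),p,roi);h=poly(cam,box(-42,42,-90,-50,0,82),p,roi)
    k=poly(cam,cylz(39,44,48)+[0,70,0],p,roi)|poly(cam,cylz(31,44,85)+[0,70,0],p,roi)|poly(cam,cylz(20,0,60)*[1,1,1]+[0,-118,0],p,roi)
    return A(d&(1-h)),A(k)
if __name__=="__main__":
    ims={"scene":cv2.imread("pics/a.png"),"top":cv2.imread("pics/b.png")};rois={"top":(250,180,115,75),"scene":(270,150,125,90)}
    M={}
    for c in ims:
        x,y,w,h=rois[c];hs=cv2.cvtColor(ims[c][y:y+h,x:x+w],cv2.COLOR_BGR2HSV)
        M[c]=(cv2.inRange(hs,(102,130,40),(125,255,255))>0).astype(np.float32)
    for cams in(["top"],["scene"],["top","scene"]):
        def cost(p):
            t=0
            for c in cams:
                d,k=ren(c,p,rois[c],p[3],p[4]);t+=(np.abs(d-M[c])*(k<.5)).sum()
            return t+((p[3]-6)**2+(p[4]-45)**2)/2
        s0=np.array([510,35,-.28,6,45])+np.vstack([np.zeros(5),np.diag([10,10,.1,4,4])])
        r=minimize(cost,s0[0],method="Nelder-Mead",options=dict(initial_simplex=s0,maxiter=300,xatol=.05,fatol=.05));p=r.x
        print(cams,p.round(2),np.degrees(p[2]).round(1),r.fun,[(p[0]-np.sin(p[2])*y,p[1]+np.cos(p[2])*y) for y in(70,-70)])
    # overlay check
    out=[]
    for c in ims:
        x,y,w,h=rois[c];S=3 if 0 else 6
        im=cv2.resize(ims[c][y:y+h,x:x+w],None,fx=S,fy=S,interpolation=cv2.INTER_CUBIC)
        cs,sn=np.cos(p[2]),np.sin(p[2])
        L=lambda P:[int((v-o+.5)*S) for v,o in zip(proj(c,(p[0]+cs*P[0]-sn*P[1],p[1]+sn*P[0]+cs*P[1],P[2])),(x,y))]
        def pl(P,col):cv2.polylines(im,[np.array([L(q) for q in P])],True,col,1)
        pl([(30*np.cos(a),70+30*np.sin(a),84) for a in t],(0,255,0));pl([(18.5*np.cos(a),70+18.5*np.sin(a),84) for a in t],(0,255,0))
        pl([(-32,-74,82),(32,-74,82),(32,-66,82),(-32,-66,82)],(0,0,255));pl([(-42,-90,82),(42,-90,82),(42,-50,82),(-42,-50,82)],(0,255,0))
        for q in((0,97,84),(-25.4,79.2,84)):cv2.circle(im,L(q),3,(255,0,255),-1)
        out.append(im)
    W=max(i.shape[1] for i in out);o=np.vstack([cv2.copyMakeBorder(i,0,0,0,W-i.shape[1],0) for i in out]);print(o.shape)
    cv2.imwrite("pics/e.png",cv2.resize(o,(int(W*.6),int(o.shape[0]*.6)),interpolation=cv2.INTER_AREA))
E
python3 man.py
```

```text
['top'] [ 5.1317e+02  3.6950e+01 -2.5000e-01  6.8500e+00  4.2250e+01] -14.3 183.0700427175041 [(np.float64(530.4014861502891), np.float64(104.79921764902873)), (np.float64(495.9352070999626), np.float64(-30.89188599607037))]
['scene'] [ 5.1328e+02  3.4570e+01 -2.3000e-01  7.0700e+00  4.2770e+01] -13.0 221.64830262350034 [(np.float64(529.0425206361966), np.float64(102.7771254207606)), (np.float64(497.5235467073965), np.float64(-33.628718598018956))]
['top', 'scene'] [ 5.1359e+02  3.5210e+01 -2.4000e-01  7.7000e+00  4.1940e+01] -13.5 408.5465674641433 [(np.float64(529.9508552013074), np.float64(103.27541962884257)), (np.float64(497.22499219994893), np.float64(-32.84591554979985))]
(990, 750, 3)
```

View pics/e.png

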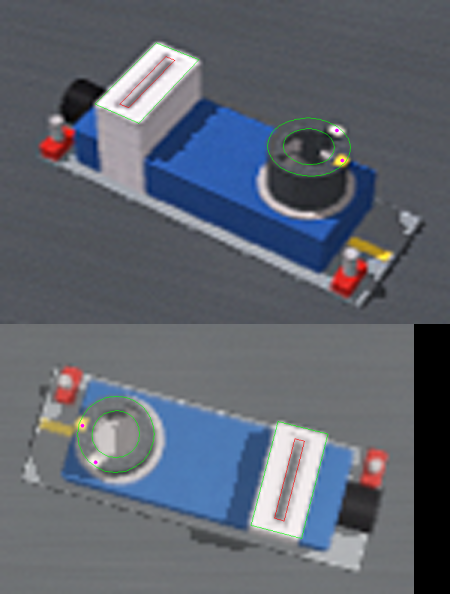

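```bash
python3 -m pendant '{"slide":[[2,-2.2,0],[5,-5.5,-1],[8,-9,-2],[11,-12.2,-3],[14,-15.5,-4],[17,-18.8,-5],[20,-22.2,-6],[22.5,-25,-7],[24.5,-27.2,-7.3],[25.7,-28.5,-7.3],[26.35,-29.2,-7.3],[26.35,-29.2,-7.3],[26.35,-29.2,-7.3],[26.35,-29.2,-7.3]],"twist":[[0,0,-0.03],[0,0,-0.06],[0,0,-0.1],[0,0,-0.14],[0,0,-0.18],[0,0,-0.22],[0,0,-0.25],[0,0,-0.269],[0,0,-0.269],[0,0,-0.269],[0,0,-0.269],[0,0,-0.269],[0,0,-0.269],[0,0,-0.269]],"gripper":[8,7.5,7.5,7.5,7.5,7.5,7.5,7.5,7.5,7.5,7.5,7.5,7.5,7.5]}' 30
python3 - <<'E'
from h import *
from fit import *
s=viewer.snapshot("scene")[:,:,::-1]
# project predicted grasp line below the tool for check
cv2.imwrite("pics/f.png",cv2.resize(s[100:250,360:560],None,fx=4,fy=4,interpolation=cv2.INTER_CUBIC))
E
```

```text
time_s: 2.57
tool_pos: [435.5, 310.4, 149.8]
eef_rot: [-0.0, 0.27, 0.963, 0.0]
wrist_force: [-0.2, -0.0, -0.1]
finger_gap: 74.8
```

View pics/f.png

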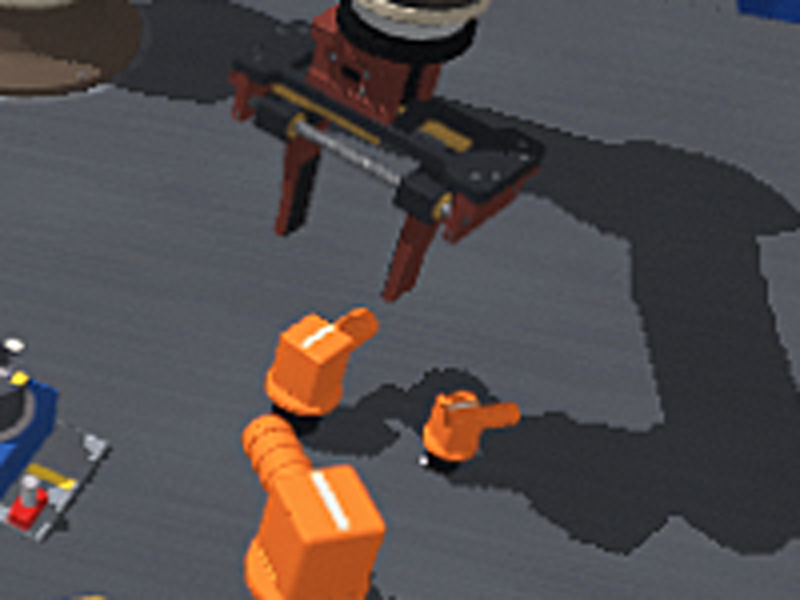

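```bash
python3 -m pendant '{"slide":[[0,0,-1.5],[0,0,-4],[0,0,-6.5],[0,0,-8.5],[0,0,-10],[0,0,-10.4],[0,0,-10.4],[0,0,-10.4],[0,0,-10.4]],"twist":[[0,0,0],[0,0,0],[0,0,0],[0,0,0],[0,0,0],[0,0,0],[0,0,0],[0,0,0],[0,0,0]],"gripper":[7.5,7.5,7.5,7.5,7.5,7.5,7.5,7.5,7.5]}'
python3 -m pendant '{"slide":[[0,0,0],[0,0,0],[0,0,0],[0,0,0],[0,0,0],[0,0,0],[0,0,0],[0,0,0]],"twist":[[0,0,0],[0,0,0],[0,0,0],[0,0,0],[0,0,0],[0,0,0],[0,0,0],[0,0,0]],"gripper":[3,3,3,3,3,3,3,3]}' 40
```

```text
time_s: 3.37
tool_pos: [437.0, 309.5, 46.8]
eef_rot: [0.0, 0.271, 0.963, 0.001]
wrist_force: [0.2, 0.6, 0.2]
finger_gap: 74.9
time_s: 4.03
tool_pos: [436.8, 308.5, 45.7]
eef_rot: [-0.0, 0.271, 0.962, 0.0]
wrist_force: [-0.1, -1.2, 1.7]
finger_gap: 35.9
```

```bash
python3 -m pendant '{"slide":[[0,0,1],[0,0,3],[0,0,5.5],[0,0,8],[0,0,10.5],[0.3,-0.7,12],[1,-2.2,12.5],[2,-4.5,12.5],[3.2,-7,12.5],[4.5,-10,12.5],[5.8,-13,12.5],[7,-15.5,12.5],[8.1,-17.9,12.5],[8.9,-19.5,12.5],[9.33,-20.55,12.5],[9.33,-20.55,12.5],[9.33,-20.55,12.5],[9.33,-20.55,12.5],[9.33,-20.55,12.5]],"twist":[[0,0,0],[0,0,0],[0,0,0],[0,0,0],[0,0,0],[0,0,0],[0,0,0],[0,0,-0.02],[0,0,-0.035],[0,0,-0.035],[0,0,-0.035],[0,0,-0.035],[0,0,-0.035],[0,0,-0.035],[0,0,-0.035],[0,0,-0.035],[0,0,-0.035],[0,0,-0.035],[0,0,-0.035]],"gripper":[3,3,3,3,3,3,3,3,3,3,3,3,3,3,3,3,3,3,3]}'
python3 - <<'E'
from fit import *
s=viewer.snapshot("scene")[:,:,::-1].copy();cv2.imwrite("pics/g_s.png",s)
b=viewer.snapshot("top")[:,:,::-1].copy();cv2.imwrite("pics/g_t.png",b)
print(robot.state()["tool_pos"])
S=6;x,y,w,h=300,110,110,90
im=cv2.resize(s[y:y+h,x:x+w],None,fx=S,fy=S,interpolation=cv2.INTER_CUBIC)
p=[530,103.3,np.radians(146.5)]
for P in ELB+[cylz(17,0,33)]:
    c,sn=np.cos(p[2]),np.sin(p[2])
    q=np.array([proj("scene",(p[0]+c*X[0]-sn*X[1],p[1]+sn*X[0]+c*X[1],X[2]+125)) for X in P])
    cv2.polylines(im,[cv2.convexHull(((q-[x,y]+.5)*S).astype(np.float32)).astype(int)],True,(0,255,0),1)
cv2.imwrite("pics/g.png",im)
E
```

```text
time_s: 5.62
tool_pos: [529.4, 104.7, 170.6]
eef_rot: [-0.0, 0.287, 0.958, 0.0]
wrist_force: [0.9, 0.6, -1.0]
finger_gap: 36.0
[529.56340746 104.36784358 170.64644778]
```

View pics/g.png

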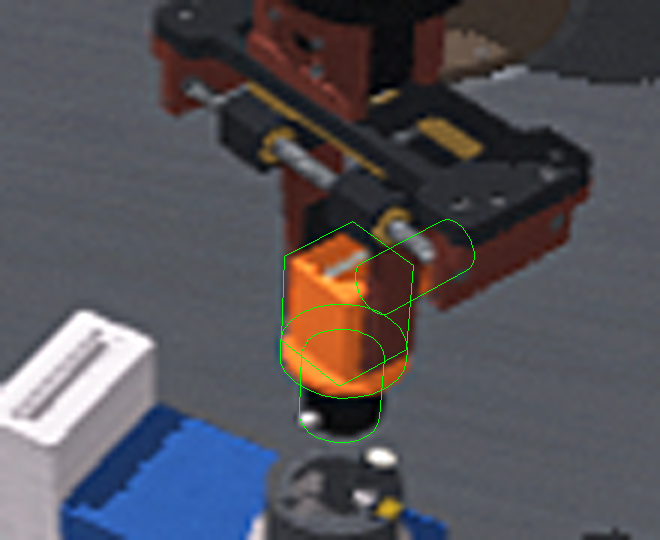

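```bash
python3 -m pendant '{"slide":[[0,0,-0.5],[0,0,-1.2],[0,0,-2],[0,0,-2.7],[0,0,-3.3],[0,0,-3.8],[0,0,-4.2],[0,0,-4.5],[0,0,-4.8],[0,0,-4.8],[0,0,-4.8]],"twist":[[0,0,0],[0,0,0],[0,0,0],[0,0,0],[0,0,0],[0,0,0],[0,0,0],[0,0,0],[0,0,0],[0,0,0],[0,0,0]],"gripper":[3,3,3,3,3,3,3,3,3,3,3]}'; python3 -c "
from h import *
s=robot.state();print(s['wrist_force'],s['moment'],s['tool_pos'])"
```

```text
time_s: 6.63
tool_pos: [530.1, 103.0, 122.7]
eef_rot: [0.0, 0.288, 0.958, 0.0]
wrist_force: [-0.2, 0.1, -0.4]
finger_gap: 35.9
[-0.16195849  0.08414131 -0.36260202] [ 0.03411961 -0.03730734  0.01775891] [530.05855548 102.99306584 122.65598177]
```

```bash
python3 -m pendant '{"slide":[[0,0,-0.3],[0,0,-0.6],[0,0,-0.9],[0,0,-1.2],[0,0,-1.4],[0,0,-1.6],[0,0,-1.7],[0,0,-1.75],[0,0,-1.75]],"twist":[[0,0,0],[0,0,0],[0,0,0],[0,0,0],[0,0,0],[0,0,0],[0,0,0],[0,0,0],[0,0,0]],"gripper":[3,3,3,3,3,3,3,3,3]}'; python3 -c "
from h import *
s=robot.state();print(s['wrist_force'],s['moment'],s['tool_pos'])"
```

```text
time_s: 7.38
tool_pos: [530.0, 103.0, 105.1]
eef_rot: [-0.0, 0.288, 0.958, -0.0]
wrist_force: [-0.1, 0.3, -1.5]
finger_gap: 35.4
[-0.14598324  0.28705365 -1.54090118] [ 0.00110189  0.00612283 -0.00324119] [529.98925952 102.99437603 105.05445234]
```

```bash
python3 -m pendant '{"slide":[[0,0,-0.05],[0,0,-0.1],[0,0,-0.1],[0,0,-0.1]],"twist":[[0,0,0],[0,0,0],[0,0,0],[0,0,0]],"gripper":[3,3,3,3]}'; python3 -c "
from h import *
s=robot.state();print(s['wrist_force'],s['moment'],s['tool_pos'])"
```

```text
time_s: 7.72
tool_pos: [530.1, 103.0, 104.2]
eef_rot: [0.0, 0.288, 0.958, 0.0]
wrist_force: [-0.3, 0.7, -1.7]
finger_gap: 35.4
[-0.3195185   0.65453545 -1.7072801 ] [-0.05123755 -0.06733594  0.01026123] [530.06748611 103.0398124  104.220842  ]
```

```bash
python3 -m pendant '{"slide":[[0,0,-0.02],[0,0,-0.04],[0,0,-0.06],[0,0,-0.08],[0,0,-0.1],[0,0,-0.12],[0,0,-0.12]],"twist":[[0,0,-0.04],[0,0,-0.08],[0,0,-0.12],[0,0,-0.16],[0,0,-0.2],[0,0,-0.24],[0,0,-0.24]],"gripper":[3,3,3,3,3,3,3]}'; python3 -c "
from h import *
s=robot.state();print(s['wrist_force'],s['moment'],s['tool_pos'])"
```

```text
time_s: 8.3
tool_pos: [530.3, 103.2, 103.2]
eef_rot: [0.0, 0.402, 0.916, 0.0]
wrist_force: [1.0, 0.2, 0.4]
finger_gap: 35.7
[0.97747169 0.18577626 0.35788172] [ 0.06642781 -0.13852976  0.0052884 ] [530.31536588 103.15269705 103.18479207]
```

Turning freely on the thread; continue to about 45°.

```bash
python3 -m pendant '{"slide":[[0,0,-0.03],[0,0,-0.05],[0,0,-0.07],[0,0,-0.1],[0,0,-0.12],[0,0,-0.15],[0,0,-0.17],[0,0,-0.2],[0,0,-0.22],[0,0,-0.25],[0,0,-0.25]],"twist":[[0,0,-0.05],[0,0,-0.1],[0,0,-0.15],[0,0,-0.2],[0,0,-0.25],[0,0,-0.3],[0,0,-0.35],[0,0,-0.4],[0,0,-0.45],[0,0,-0.5],[0,0,-0.5]],"gripper":[3,3,3,3,3,3,3,3,3,3,3]}'; python3 -c "
from h import *
s=robot.state();print(s['wrist_force'],s['moment'],s['tool_pos'])"
```

```text
time_s: 9.22
tool_pos: [530.2, 103.2, 100.6]
eef_rot: [0.0, 0.615, 0.788, 0.0]
wrist_force: [1.8, -0.4, 0.7]
finger_gap: 35.7
[ 1.76413409 -0.40791808  0.71250559] [-0.0262238  -0.04913305 -0.02721679] [530.23234349 103.16005001 100.6376338 ]
```

```bash
python3 -m pendant '{"slide":[[0,0,0],[0,0,-0.02],[0,0,-0.04],[0,0,-0.06],[0,0,-0.09],[0,0,-0.11],[0,0,-0.13],[0,0,-0.15],[0,0,-0.17],[0,0,-0.19],[0,0,-0.21],[0,0,-0.21],[0,0,-0.21]],"twist":[[0,0,0],[0,0,-0.05],[0,0,-0.1],[0,0,-0.15],[0,0,-0.19],[0,0,-0.23],[0,0,-0.27],[0,0,-0.31],[0,0,-0.35],[0,0,-0.39],[0,0,-0.43],[0,0,-0.43],[0,0,-0.43]],"gripper":[3,3,3,3,3,3,3,3,3,3,3,3,3]}' 58; python3 - <<'E'
from h import *
s=robot.state();print(s['wrist_force'],s['moment'],s['tool_pos'],s['eef_rot'])
cv2.imwrite("pics/h1.png",cv2.resize(viewer.snapshot("scene")[110:230,290:430,::-1],None,fx=5,fy=5,interpolation=cv2.INTER_CUBIC))
E
```

```text
time_s: 10.3
tool_pos: [530.5, 103.1, 98.6]
eef_rot: [0.0, 0.768, 0.64, 0.0]
wrist_force: [1.3, -0.2, 1.8]
finger_gap: 35.9
[ 1.26060674 -0.20439648  1.76078549] [-0.09107971 -0.33542213  0.14931256] [530.5465891  103.14884734  98.62720047] [3.33244024e-04 7.68104862e-01 6.40323813e-01 4.73795004e-04]
```

View pics/h1.png

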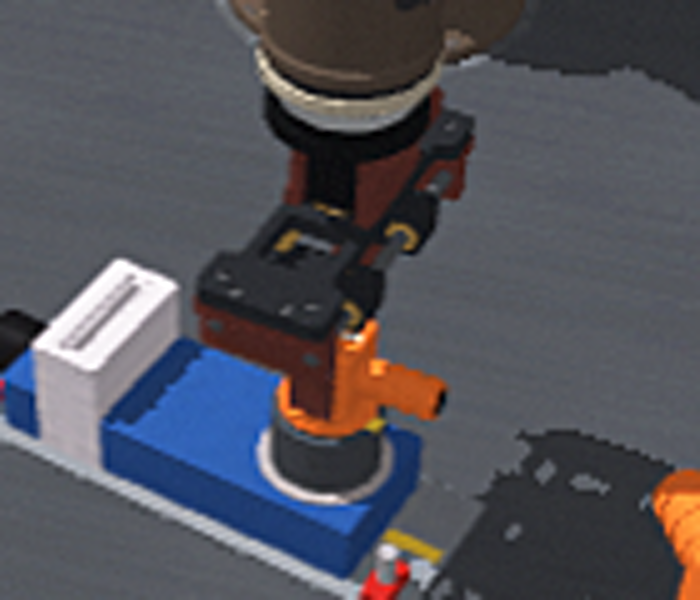

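```bash
python3 -m pendant '{"slide":[[0,0,-0.01],[0,0,-0.02],[0,0,-0.03],[0,0,-0.03],[0,0,-0.03]],"twist":[[0,0,-0.025],[0,0,-0.045],[0,0,-0.056],[0,0,-0.056],[0,0,-0.056]],"gripper":[3,3,3,3,3]}'; python3 -c "
from h import *
s=robot.state();print(s['wrist_force'],s['moment'],s['tool_pos'],s['eef_rot'])
q=s['eef_rot'];print(2*np.degrees(np.arctan2(q[2],q[1])))"
python3 -m pendant '{"slide":[[0,0,0],[0,0,0],[0,0,0],[0,0,0],[0,0,0],[0,0,0.5],[0,0,2],[0,0,4],[0,0,6.5],[0,0,9],[0,0,11],[0,0,12],[0,0,12]],"twist":[[0,0,0],[0,0,0],[0,0,0],[0,0,0],[0,0,0],[0,0,0],[0,0,0],[0,0,0],[0,0,0],[0,0,0],[0,0,0],[0,0,0],[0,0,0]],"gripper":[6.5,6.5,6.5,6.5,6.5,6.5,6.5,6.5,6.5,6.5,6.5,6.5,6.5]}' 30
```

```text
time_s: 10.77
tool_pos: [530.5, 103.1, 98.3]
eef_rot: [0.0, 0.787, 0.617, 0.0]
wrist_force: [2.3, 0.4, 3.5]
finger_gap: 35.6
[2.30832677 0.36288713 3.54607824] [ 0.00064963 -0.57720933  0.18250015] [530.47823218 103.12879096  98.27596423] [2.43653234e-04 7.86582476e-01 6.17485042e-01 4.14144090e-04]
76.26543164798593
time_s: 11.85
tool_pos: [531.1, 103.2, 220.3]
eef_rot: [0.0, 0.787, 0.617, 0.002]
wrist_force: [0.2, 0.5, 0.5]
finger_gap: 64.9
```

```bash
python3 -m pendant '{"slide":[[-0.3,-1.5,0],[-0.8,-4,0],[-1.4,-7.5,0],[-2,-11,0],[-2.7,-14.5,0],[-3.4,-18,0],[-4.1,-21.5,0],[-4.8,-25,0],[-5.5,-28.5,0],[-6.1,-32,0],[-6.7,-35,0],[-7.1,-37.3,0],[-7.3,-38.7,0],[-7.4,-39.2,0],[-7.4,-39.2,0],[-7.4,-39.2,0],[-7.4,-39.2,0]],"twist":[[0,0,0.08],[0,0,0.18],[0,0,0.29],[0,0,0.4],[0,0,0.51],[0,0,0.62],[0,0,0.73],[0,0,0.84],[0,0,0.95],[0,0,1.06],[0,0,1.17],[0,0,1.27],[0,0,1.36],[0,0,1.419],[0,0,1.419],[0,0,1.419],[0,0,1.419]],"gripper":[6,6,6,6,6,6,6,6,6,6,6,6,6,6,6,6,6]}'
python3 - <<'E'
from fit import *
a=viewer.snapshot("scene")[:,:,::-1].copy();b=viewer.snapshot("top")[:,:,::-1].copy()
cv2.imwrite("pics/i_s.png",a);cv2.imwrite("pics/i_t.png",b)
OR=((5,140,60),(16,255,255));V=[]
for c,im,r in(("top",b,(245,185,65,50)),("scene",a,(330,150,65,60))):V.append((c,mask(im,r,*OR),r))
for v in V: fit(ELB,[530,103,1.33],53,[v])
fit(ELB,[530,103,1.33],53,V)
S=5;f=lambda im,x,y,w,h:cv2.resize(im[y:y+h,x:x+w],(w*S,h*S),interpolation=cv2.INTER_CUBIC)
cv2.imwrite("pics/i.png",np.hstack([np.vstack([f(a,320,145,80,60),f(b,250,185,80,60)]),np.vstack([f(a,190,100,80,60),f(b,390,200,80,60)])]))
print(robot.state()["tool_pos"],robot.state()["eef_rot"],robot.state()["joints"])
E
```

```text
time_s: 13.27
tool_pos: [455.9, -288.0, 217.2]
eef_rot: [-0.001, 0.195, 0.981, 0.0]
wrist_force: [0.2, -0.2, -0.6]
finger_gap: 60.3
[530.71629763 103.82678305   1.35141531] 77.43039389262096 75.078125 [np.float32(335.0)]
[531.17374935 103.49717499   1.36514406] 78.21699302454955 54.140625 [np.float32(540.0)]
[530.96133209 103.45577845   1.36108074] 77.9841818409388 131.375 [np.float32(335.0), np.float32(540.0)]
[ 456.24213965 -287.9254862   217.63126958] [-3.07797079e-04  1.94618148e-01  9.80879006e-01  2.37447374e-04] [ 0.01879995  0.29228737  0.56655431  1.83960911 -0.17838395  1.06094333
  1.83285801]
```

View pics/i.png

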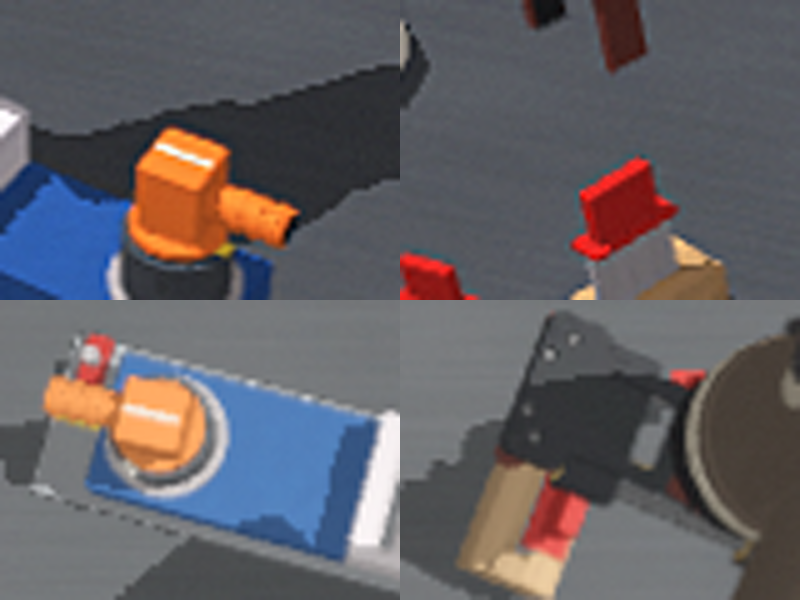

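```bash
python3 -m pendant '{"slide":[[0,0,-1],[0,0,-3],[0,0,-5.5],[0,0,-8],[0,0,-10],[0,0,-11.5],[0,0,-12.3],[0,0,-12.6],[0,0,-12.6],[0,0,-12.6]],"twist":[[0,0,0],[0,0,0],[0,0,0],[0,0,0],[0,0,0],[0,0,0],[0,0,0],[0,0,0],[0,0,0],[0,0,0]],"gripper":[5,4.5,4.5,4.5,4.5,4.5,4.5,4.5,4.5,4.5]}'
python3 -m pendant '{"slide":[[0,0,0],[0,0,0],[0,0,0],[0,0,0],[0,0,0],[0,0,0],[0,0,0],[0,0,0]],"twist":[[0,0,0],[0,0,0],[0,0,0],[0,0,0],[0,0,0],[0,0,0],[0,0,0],[0,0,0]],"gripper":[0.5,0.5,0.5,0.5,0.5,0.5,0.5,0.5]}' 30; python3 -c "
from h import *
s=robot.state();print(s['wrist_force'],s['moment'],s['tool_pos'])"
```

```text
time_s: 14.2
tool_pos: [456.4, -289.1, 92.6]
eef_rot: [0.0, 0.195, 0.981, -0.0]
wrist_force: [-0.8, -0.1, -0.0]
finger_gap: 45.0
time_s: 14.87
tool_pos: [456.1, -289.1, 92.3]
eef_rot: [0.0, 0.195, 0.981, -0.0]
wrist_force: [0.0, -0.6, 2.0]
finger_gap: 11.9
[ 0.02705895 -0.62997116  2.0258687 ] [-0.01303725  0.13784866 -0.00623748] [ 456.11123666 -289.08571067   92.25398453]
```

```bash
python3 -m pendant '{"slide":[[0,0,0.5],[0,0,1.3],[0,0,2.2],[0,0,3.2],[0,0,4.5],[0,0,6.5],[0,0,8.5],[0.1,0.6,10.5],[0.3,2,11.5],[0.7,4.5,11.5],[1.2,7.5,11.5],[1.7,10.5,11.5],[2.2,13.5,11.5],[2.7,16.5,11.5],[3.2,19.5,11.5],[3.6,22.2,11.5],[3.9,24.2,11.5],[4.1,25.3,11.5],[4.11,25.63,11.5],[4.11,25.63,11.5]],"twist":[[0,0,0],[0,0,0],[0,0,0],[0,0,0],[0,0,0],[0,0,0],[0,0,0],[0,0,0],[0,0,0.03],[0,0,0.06],[0,0,0.09],[0,0,0.12],[0,0,0.15],[0,0,0.157],[0,0,0.157],[0,0,0.157],[0,0,0.157],[0,0,0.157],[0,0,0.157],[0,0,0.157]],"gripper":[0.5,0.5,0.5,0.5,0.5,0.5,0.5,0.5,0.5,0.5,0.5,0.5,0.5,0.5,0.5,0.5,0.5,0.5,0.5,0.5]}'
python3 -m pendant '{"slide":[[0,0,0],[0,0,0],[0,0,0]],"twist":[[0,0,0],[0,0,0],[0,0,0]],"gripper":[0.5,0.5,0.5]}'
python3 - <<'E'
from fit import *
st=robot.state();z=st["tool_pos"][2]-82.25;q=st["eef_rot"];print(st["tool_pos"],st["wrist_force"],2*np.degrees(np.arctan2(q[2],q[1]))-180,z)
a=viewer.snapshot("scene")[:,:,::-1].copy();cv2.imwrite("pics/j_s.png",a)
S=6;x,y,w,h=260,80,110,100
im=cv2.resize(a[y:y+h,x:x+w],None,fx=S,fy=S,interpolation=cv2.INTER_CUBIC)
def dr(P,p,z,col,hull=True):
    c,sn=np.cos(p[2]),np.sin(p[2])
    q=np.array([proj("scene",(p[0]+c*X[0]-sn*X[1],p[1]+sn*X[0]+c*X[1],X[2]+z)) for X in P])
    cv2.polylines(im,[cv2.convexHull(((q-[x,y]+.5)*S).astype(np.float32)).astype(int)],True,col,1)
p=[497.2,-32.8,np.radians(-13.5)]
for P in GAT+[box(-30,30,-2.5,2.5,0,75)]: dr(P,p,z,(0,255,0))
dr(box(-32,32,-4,4,0,0),p,82,(0,0,255)); dr(box(-42,42,-20,20,0,0),p,82,(0,0,255))
cv2.imwrite("pics/j.png",im)
E
```

```text
time_s: 16.53
tool_pos: [497.2, -32.6, 207.5]
eef_rot: [0.0, 0.117, 0.993, -0.0]
wrist_force: [-0.2, 0.4, -2.2]
finger_gap: 11.9
time_s: 16.78
tool_pos: [497.0, -34.1, 207.2]
eef_rot: [0.0, 0.118, 0.993, -0.0]
wrist_force: [0.0, 0.2, -0.7]
finger_gap: 12.1
[496.96008525 -34.1277921  207.15807089] [ 0.02002252  0.20862366 -0.71969006] -13.578586840910589 124.90807089007859
```

View pics/j.png

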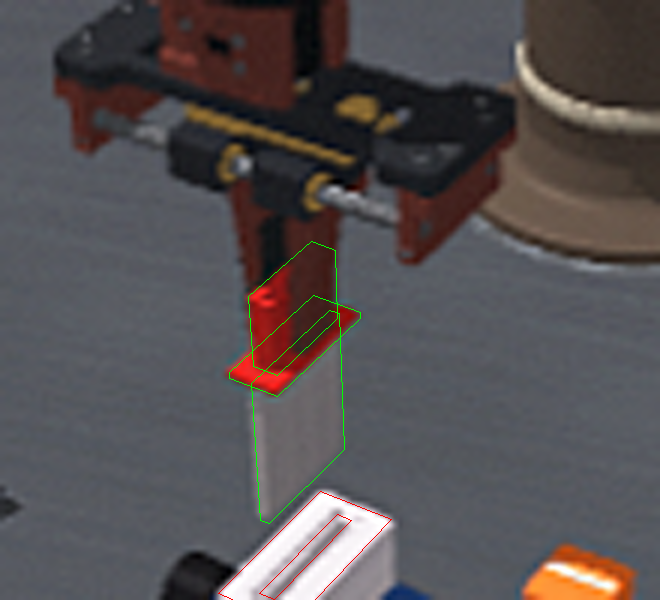

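```bash
python3 -m pendant '{"slide":[[0,0,-0.5],[0,0,-1.3],[0,0,-2.2],[0,0,-3],[0,0,-3.6],[0,0,-4],[0,0,-4.4],[0,0,-4.8],[0,0,-5.1],[0,0,-5.3],[0,0,-5.3]],"twist":[[0,0,0],[0,0,0],[0,0,0],[0,0,0],[0,0,0],[0,0,0],[0,0,0],[0,0,0],[0,0,0],[0,0,0],[0,0,0]],"gripper":[0.5,0.5,0.5,0.5,0.5,0.5,0.5,0.5,0.5,0.5,0.5]}'; python3 -c "
from h import *
s=robot.state();print(s['wrist_force'],s['moment'],s['tool_pos'])"
```

```text
time_s: 17.75
tool_pos: [497.0, -32.6, 153.7]
eef_rot: [-0.0, 0.117, 0.993, -0.0]
wrist_force: [0.4, 0.1, -1.4]
finger_gap: 11.7
[ 0.43771721  0.05289    -1.39923333] [-0.01218006  0.06529202 -0.0112403 ] [496.96434639 -32.64394356 153.73566915]
```

```bash
python3 -m pendant '{"slide":[[0,0,-0.4],[0,0,-1],[0,0,-1.6],[0,0,-2.2],[0,0,-2.8],[0,0,-3.4],[0,0,-4],[0,0,-4.6],[0,0,-5.2],[0,0,-5.6],[0,0,-5.9],[0,0,-6.1],[0,0,-6.1],[0,0,-6.1]],"twist":[[0,0,0],[0,0,0],[0,0,0],[0,0,0],[0,0,0],[0,0,0],[0,0,0],[0,0,0],[0,0,0],[0,0,0],[0,0,0],[0,0,0],[0,0,0],[0,0,0]],"gripper":[0.5,0.5,0.5,0.5,0.5,0.5,0.5,0.5,0.5,0.5,0.5,0.5,0.5,0.5]}'; python3 -c "
from h import *
s=robot.state();print(s['wrist_force'],s['moment'],s['tool_pos'])"
```

```text
time_s: 18.92
tool_pos: [497.2, -32.7, 93.1]
eef_rot: [0.0, 0.117, 0.993, 0.0]
wrist_force: [-0.3, 0.4, -1.9]
finger_gap: 11.8
[-0.25263542  0.41468553 -1.8507396 ] [0.06472557 0.06551946 0.04180204] [497.19117277 -32.7388797   93.11081901]
```

```bash
python3 -m pendant '{"slide":[[0,0,-0.1],[0,0,-0.2],[0,0,-0.28],[0,0,-0.34],[0,0,-0.4],[0,0,-0.43],[0,0,-0.43],[0,0,-0.43]],"twist":[[0,0,0],[0,0,0],[0,0,0],[0,0,0],[0,0,0],[0,0,0],[0,0,0],[0,0,0]],"gripper":[0.5,0.5,0.5,0.5,0.5,0.5,0.5,0.5]}'; python3 -c "
from h import *
s=robot.state();print(s['wrist_force'],s['moment'],s['tool_pos'])"
```

```text
time_s: 19.58
tool_pos: [497.2, -32.7, 89.2]
eef_rot: [0.0, 0.117, 0.993, 0.0]
wrist_force: [-2.2, 0.3, 4.9]
finger_gap: 12.0
[-2.21675261  0.34168545  4.88234562] [ 0.04366553  0.4023696  -0.01591062] [497.15478523 -32.67309884  89.21145217]
```

```bash
python3 -m pendant '{"slide":[[0,0,-0.03],[0,0,-0.06],[0,0,-0.06],[0,0,-0.06]],"twist":[[0,0,0],[0,0,0],[0,0,0],[0,0,0]],"gripper":[0.5,0.5,0.5,0.5]}'
python3 -m pendant '{"slide":[[0,0,0],[0,0,0],[0,0,0],[0,0,0],[0,0,0.2],[0,0,1],[0,0,3],[0,0,6],[0,0,9],[0,0,11.5],[-2,-2,13],[-5,-5,13],[-8,-8,13],[-11,-11,13],[-13,-13,13],[-15,-15,13],[-15,-15,13],[-15,-15,13]],"twist":[[0,0,0],[0,0,0],[0,0,0],[0,0,0],[0,0,0],[0,0,0],[0,0,0],[0,0,0],[0,0,0],[0,0,0],[0,0,0],[0,0,0],[0,0,0],[0,0,0],[0,0,0],[0,0,0],[0,0,0],[0,0,0]],"gripper":[4,4,4,4,4,4,4,4,4,4,4,4,4,4,4,4,4,4]}'
python3 - <<'E'
from fit import *
a=viewer.snapshot("scene")[:,:,::-1].copy();b=viewer.snapshot("top")[:,:,::-1].copy()
cv2.imwrite("pics/k_s.png",a);cv2.imwrite("pics/k_t.png",b)
OR=((5,140,60),(16,255,255));V=[]
for c,im,r in(("top",b,(245,185,65,50)),("scene",a,(330,150,65,60))):V.append((c,mask(im,r,*OR),r))
fit(ELB,[530,103,1.33],53,V)
RD=((0,150,60),(4,255,255));r=(285,130,50,55)
for z in(5,7,10,13): print(z);fit(GAT,[497,-33,-.23],z,[("scene",mask(a,r,*RD),r),("top",mask(b,(305,195,45,55),*RD),(305,195,45,55))])
S=5;f=lambda im,x,y,w,h:cv2.resize(im[y:y+h,x:x+w],(w*S,h*S),interpolation=cv2.INTER_CUBIC)
cv2.imwrite("pics/k.png",np.vstack([f(a,270,130,130,60),f(b,250,190,130,60)]))
E
```

```text
time_s: 19.92
tool_pos: [497.2, -32.6, 89.2]
eef_rot: [0.0, 0.117, 0.993, 0.0]
wrist_force: [-4.7, 0.3, 13.0]
finger_gap: 11.7
time_s: 21.42
tool_pos: [346.6, -183.4, 218.9]
eef_rot: [0.001, 0.119, 0.993, 0.0]
wrist_force: [0.3, 0.4, 1.1]
finger_gap: 40.1
[530.71528498 103.521659     1.35122069] 77.41924293715489 138.546875 [np.float32(337.0), np.float32(528.0)]
5
[ 4.95089881e+02 -3.25057021e+01 -2.08017699e-01] -11.918536216233043 73.859375 [np.float32(228.0), np.float32(153.0)]
7
[ 4.97452995e+02 -3.23495248e+01 -2.08166147e-01] -11.927041684546758 71.90625 [np.float32(228.0), np.float32(153.0)]
10
[ 4.98171942e+02 -3.10883582e+01 -1.93538123e-01] -11.088917597706292 78.09375 [np.float32(228.0), np.float32(153.0)]
13
[ 4.99055948e+02 -3.05843089e+01 -2.02940449e-01] -11.62763124364631 95.140625 [np.float32(228.0), np.float32(153.0)]
```

View pics/k.png

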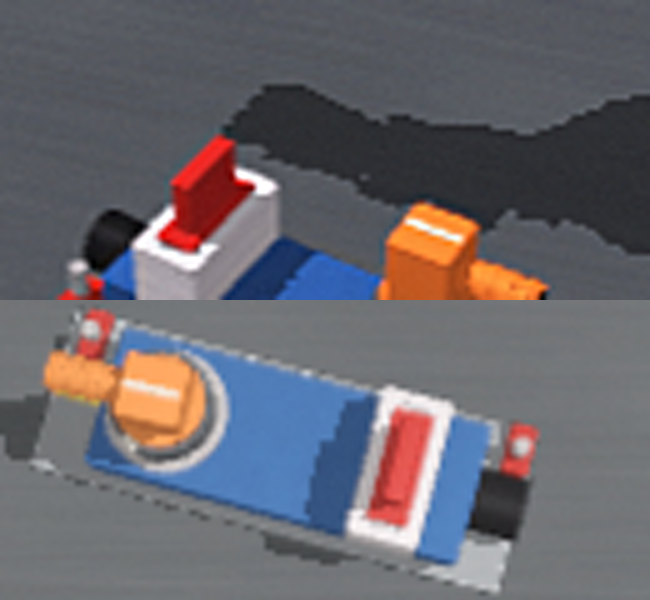

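```bash
python3 -c "
from h import *
print(robot.finish_job())"
```

```text
the job is handed in; nothing more can be done
None
```

I screwed the orange elbow into the port up to the yellow mark, slid the gate plate fully into its slot, and handed the job in at about 21.5 s. The arm was clear of everything at hand-in.

- **Elbow:** I took the middle one of the three, because its flange measured about 51 mm. It dropped into the port over the white mark without resistance and turned about 70° clockwise. At the stop the reaction torque was 0.18 N m. That is inside the stiff range, but below the 0.22 N m given for the yellow mark.
- **Outlet direction:** By the tool angle, the outlet stopped at 76.3° against 76.5° measured for the yellow mark. The last camera fit reads 77.4°, about 1° short of the mark. The same fit read the gate plate about 1.5° to the same side, so I take most of that difference as fit error.
- **Gate plate:** I took the larger one, from the wooden rack. It went in freely until the collar met the housing. Pushing 0.6 mm further only raised the force from 5 to 13 N with no movement, and the camera fit best matched the fully home height.
- **Bystanders:** The arm's paths stayed well away from the ear defenders, tape measure and screw pot. I did not check them in a final picture.

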